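Clear the offcut down the scrap chute of the model-maker's stand

TASK

Clear the blue offcut from the cutting stand: slide it across the deck until it lies flush against the yellow sprung fence and press it there gently for a moment, then push it lengthways along the fence off the ledge so that it drops down the chute into the red catch tray. Use light pressure throughout: never lift the offcut, do not squeeze or press hard on it or on the fence, and leave the paint jar, the toy house and the toy wagon alone.

Things in the scene. Friction and masses are not known exactly. Their poses are not given: they have to be found in the camera images.
- station: Fixed cutting stand; place and yaw vary. Origin on the table below the ledge line, z up. In its frame (mm): plywood deck x -110..160, y 0..240, top z=140, nothing else on it but fence, jar and house. It ends at the ledge y=0; the scrap chute is beyond, to -y. The yellow fence runs along y on the +x side: push the offcut to +x to seat it, then to -y to send it off.
- fence: Black fence bracket; origin = station origin raised to deck top, same axes; bar x 75..95, y 30..200, 22 high. It carries the yellow face bar (12 thick, y -70..200, 2 to 24 above deck), whose setting is NOT in this pose: its -x side stands anywhere at x=12..48, parallel to y; find it by touch. Sprung: gives 1 mm to +x per 4.5 N, 12 mm travel. Over 12 N is too hard; 3 to 7 N is good.
- offcut: The loose blue-painted block with raw wood ends, 36 (x) by 60 (y, its long axis) by 26 high, about 45 g, lying on the deck away from the fence and somewhat turned. Origin at the centre of its underside. Soft wood: pressing it with over 12 N marks it. Sliding takes less than 1 N; it tips off the ledge when its centre passes y=0 of the station.
- ledge (a point): Point on the ledge's edge at deck height, station frame (12, 0, 140) mm. The chute below: aluminium slide at 50 degrees towards -y, between a cheek (inner face station x=-28, 8 thick, y -86..-1, top z=164) and a lower wall (inner face x=50, top z=134). With the offcut on the fence it passes the cheek by 4 to 40 mm.
- tray (a point): Centre of the red catch tray's floor at the chute's foot, station frame (11, -165, 5) mm. Tray outside: x -49..71, y -250..-80, walls 45 high, 5 thick, open towards the chute.
- paint_jar: Bystander: green paint jar with red cap, 40 diameter, 50 high, standing on the deck behind the fence. Origin under its centre.
- toy_house: Bystander: little white house with green roof, about 42 by 56 by 55 high, on the deck behind the fence. Origin under its centre.
- toy_wagon: Bystander: small red wagon, 65 by 90 by 36 high, on the table near the stand. Origin under its centre at the wheels' foot.

How it is judged (in metres and radians):
On the way:
1. On the deck, the offcut is pressed flush against the fence (within 3 degrees, 2 to 12 N) for 0.2 s (angle between the y axis of offcut and the y axis of station, either way round below 0.052 rad and contact force between offcut and fence between 2 and 12 N and z of offcut in the frame of station above 0.13 m and y of offcut in the frame of station above 0.03 m), for 0.2 s.
At the end, for the whole second after the job is handed in: The offcut lies at rest in the catch tray or the foot of the chute (its origin inside the tray's outline or up to 30 mm up the chute, less than 75 mm above the table); jar, house and wagon are within 20 mm of where they stood, and upright (within 20 degrees) (z of offcut in the frame of station between 0 and 0.075 m and y of offcut in the frame of station between -0.245 and -0.05 m and x of offcut in the frame of station between -0.045 and 0.067 m and linear speed of offcut below 0.02 m/s and angular speed of offcut below 0.2 rad/s and not (distance of paint_jar from where it was at the start of the episode above 0.02 m or angle between paint_jar's own z axis and vertical above 0.35 rad) and not (distance of toy_house from where it was at the start of the episode above 0.02 m or angle between toy_house's own z axis and vertical above 0.35 rad) and not (distance of toy_wagon from where it was at the start of the episode above 0.02 m or angle between toy_wagon's own z axis and vertical above 0.35 rad)); the robot touches nothing.
It fails at once if the offcut or the robot presses the fence with more than 12 N (while the offcut is on the deck) (contact force between anything else and fence above 12 N and z of offcut in the frame of station above 0.13 m).
It fails at once if the fingers press the offcut with more than 12 N (contact force between the fingers and offcut above 12 N).
It fails at once if the offcut is lifted more than 20 mm off the deck (z of offcut in the frame of station above 0.16 m).
It fails at once if the jar, house or wagon is moved more than 20 mm or tipped ((distance of paint_jar from where it was at the start of the episode above 0.02 m or angle between paint_jar's own z axis and vertical above 0.35 rad) or (distance of toy_house from where it was at the start of the episode above 0.02 m or angle between toy_house's own z axis and vertical above 0.35 rad) or (distance of toy_wagon from where it was at the start of the episode above 0.02 m or angle between toy_wagon's own z axis and vertical above 0.35 rad)).
It also fails if it takes over 54 s, if anything falls off the work surface, if the arm or the gripper's body presses on something with over 40 N, if the wrist force passes 120 N, or if a joint passes its speed limit or range.

ROBOT

A 7-joint arm with a two-finger parallel gripper is mounted at the origin on the work surface. World frame = base frame: x ahead of the robot, y to its left, z up, the work surface at z = 0. Lengths are in m, angles in degrees, forces in N, time in s.
With the tool pointing down it reaches from about 0.425 to 0.825 m from the base axis. Payload 3.6 kg.
Tool frame: the origin (TCP) lies midway between the tips of the shut fingers; the grasp point (between the pads) lies 19 mm behind it; z points along the fingers, y is the line along which they close (so a half turn about z gives the same grasp; the last joint's range is limited). The gripper opens to 93 mm and grips with 3 to 60 N. Pads are 15 mm wide; open, the fingers measure 128 mm over their backs; the gripper's body (75 mm by 188 mm) begins 65 mm behind the grasp point.
Start: joints at [62.939, 35.231, -0.722, 81.555, 0.464, 63.22, -2.315], TCP at [0.28, -0.586, 0.219] pointing down, gripper open.
Joint ranges: [-178.69, 178.69], [-17.37, 117.87], [-77.05, 75.6], [15.02, 138.74], [-78.02, 258.01], [0.78, 113.62], [-162.83, 162.83]. Speed limits (degrees/s): [159.86, 159.86, 180, 180, 180, 180, 180].

INTERFACE

Orientations are given as [roll, pitch, yaw] about the fixed x, y, z axes, in that order (R = Rz(yaw) Ry(pitch) Rx(roll)).
In Python, from plant import * gives the robot as it stands. Calls block until the motion is done:
- move_pose(position, orientation): joint-space move of the TCP to a pose.
- move_l(position, rot=None, rate=0.15, force_limit=None): straight line of the TCP; rot=None keeps the orientation; rate is the mean speed in m/s. With force_limit (N) it stops when the force on the tool has changed by that much, and returns True; else False.
- move_j(angles): joint-space move.
- gripper_open() and close_gripper(f_grip=None): open the fingers fully, or close them until they stop; f_grip is the grip in N (None keeps the last).
- pause(seconds).
- inverse_kinematics(position, orientation): joint angles nearest the present ones, or None.
- observe(): the state.
- read_camera(name): name is "scene" or "top"; returns a dict with "pixels" (480x640x3 uint8, red, green, blue), "fovy" (degrees; the focal length in pixels is half the picture's height over the tangent of half this angle, whatever the lens; pixels are square), "cx", "cy" (the principal point, pixels), "view" (4x4, takes a point from world to camera coordinates). Camera axes: x right, y down, z forward; pixel columns grow to the right and rows downward; lengths in m; the calibration is good to about 2 mm. A picture is of the moment at which its call begins. There is no depth.
A pose or a line that the arm cannot do raises IKError and nothing moves.
- job_done(): hands the job in; it is judged then, once.
The state is a dict: "time_s": time; "q": joint angles; "qvel": joint speeds; "joint_efforts": joint torques, N m; "eef_pos": TCP position; "orientation": TCP orientation; "wrist_force": force on the tool from outside, world axes, zero at the start; "torque": the same for the moment, N m; "opening": finger opening in m; "finger_force": force on a finger pad.
Only numpy, scipy, OpenCV 4.12 (cv2) and the standard library are available. Lean on these libraries where they do the work, as an engineer would, in place of code of your own. Each camera call takes 0.05 s, during which the arm holds its last target. There are 200 camera calls.

## Working session

There is one attempt and no reset: what is moved stays moved. The work goes in short steps, each a Python script; the robot and the scene stay as the last script left them, time stands still between calls to the robot, and variables do not carry over. Pictures are saved under pics/ and viewed, at most 10 in all, crops included, and the job is handed in when it is done.

```bash
mkdir -p pics; ls; python3 - <<'E'
from plant import *
import cv2,pickle
d={}
for n in("scene","top"):
    c=read_camera(n);d[n]=c
    cv2.imwrite(f"pics/{n}0.png",c["pixels"][:,:,::-1]);print(n,c["fovy"],c["cx"],c["cy"],c["view"])
pickle.dump(d,open("cams0.pkl","wb"))
o=observe();print(o)
E
```

```text
pics
scene 43.681656773240526 312.4241842007571 232.2794354260066 [[ 0.14528441  0.98933533  0.01039436 -0.03778989]
 [ 0.83192859 -0.1164692  -0.54252166 -0.40981552]
 [-0.53552522  0.0874673  -0.8399775   1.57879985]
 [ 0.          0.          0.          1.        ]]
top 48.7857630490446 319.4829743538737 252.5746849259136 [[ 0.00576468 -0.99997456  0.00420041 -0.05953553]
 [-0.98629051 -0.00637844 -0.16489495  0.56306309]
 [ 0.16491755 -0.00319226 -0.98630219  1.11693146]
 [ 0.          0.          0.          1.        ]]
{'time_s': 0.1, 'q': array([62.94002828, 35.28254251, -0.72264268, 81.62999415,  0.46495095,
       63.22186134, -2.31405922]), 'qvel': array([-0.02675506, -0.15609383, -0.03960926, -0.27887488,  0.03683924,
        0.0402948 ,  0.06068253]), 'joint_efforts': array([ 2.96973842e-03, -4.60039401e+01,  2.10473961e-01, -1.66243333e+01,
       -6.12054323e-02,  1.69213687e-02,  7.56263898e-05]), 'eef_pos': array([ 0.27995655, -0.58583362,  0.21762268]), 'orientation': array([-1.79868517e+02,  2.51929158e-03,  2.55462654e+01]), 'wrist_force': array([ 1.37330219,  0.00823175, -0.18593213]), 'torque': array([ 0.03624635, -0.01700914, -0.00647162]), 'finger_force': 0.0, 'opening': 0.09299199517888262}
```

View pics/scene0.png

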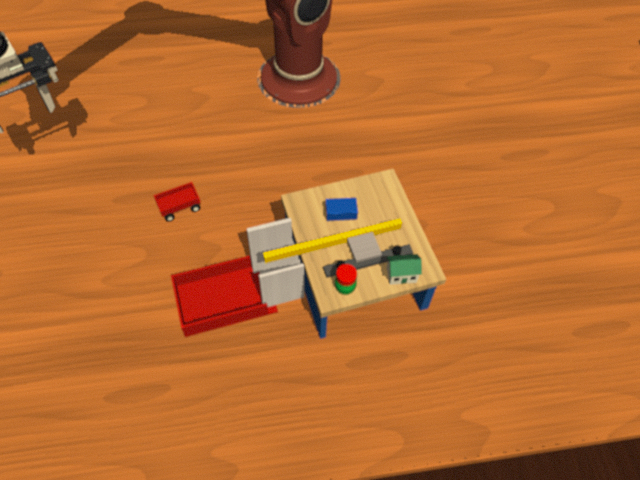

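View pics/top0.png

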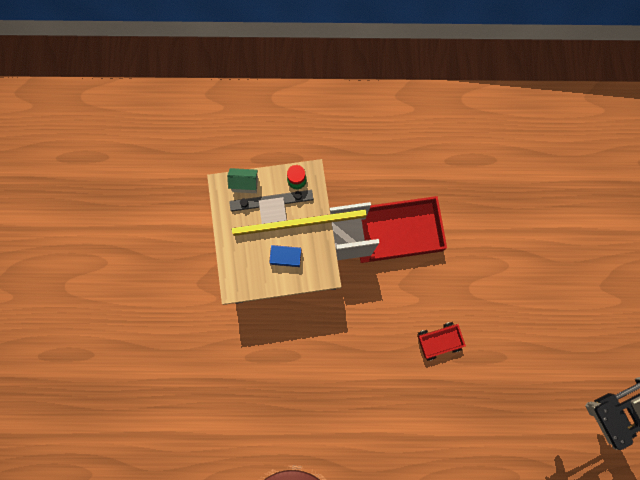

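The top view shows the deck with corners near (207,175), (322,160), (340,287) and (222,303), and the blue offcut at (286,257). The yellow bar runs (233,231) to (366,213). The jar (297,175) and house (242,180) are behind the fence, the chute and tray are to the right, and the wagon is at (441,343). The scene view agrees, with the offcut at (341,209).

```bash
cat > h.py <<'E'
import numpy as np,cv2
def ray(c,uv,z):
    f=240/np.tan(np.radians(c["fovy"]/2));V=np.array(c["view"]);R,t=V[:3,:3],V[:3,3]
    uv=np.atleast_2d(uv).astype(float)
    d=np.c_[(uv[:,0]-c["cx"])/f,(uv[:,1]-c["cy"])/f,np.ones(len(uv))]@R
    o=-R.T@t
    return o+d*((z-o[2])/d[:,2])[:,None]
def big(m):
    cs,_=cv2.findContours(m.astype(np.uint8),cv2.RETR_EXTERNAL,cv2.CHAIN_APPROX_NONE)
    return max(cs,key=cv2.contourArea)
def rect(c,m,z):
    p=ray(c,big(m)[:,0,:],z)[:,:2]
    (x,y),(w,h),a=cv2.minAreaRect((p*1000).astype(np.float32))
    return (round(x,1),round(y,1)),(round(w,1),round(h,1)),round(a,2)
def masks(c):
    H=cv2.cvtColor(c["pixels"],cv2.COLOR_RGB2HSV).astype(int);h,s,v=H[...,0],H[...,1],H[...,2]
    return dict(blue=(abs(h-112)<12)&(s>150)&(v>60),yel=(abs(h-28)<5)&(s>200)&(v>120),
      deck=(abs(h-18)<10)&(s<150)&(v>130)),H
E
python3 - <<'E'
import pickle
from h import *
d=pickle.load(open("cams0.pkl","rb"))
t=d["top"];m,H=masks(t)
for p in[(250,280),(290,240),(100,250),(286,250),(286,266),(290,223),(350,216)]:print(p,H[p[1],p[0]])
roi=np.zeros((480,640),bool);roi[150:320,190:380]=1
k=np.ones((5,5),np.uint8)
for n,z in(("blue",.166),("yel",.164),("deck",.14)):
    q=m[n]&roi
    if n=="deck": q=cv2.morphologyEx((q|(m["blue"]|m["yel"])&roi).astype(np.uint8),cv2.MORPH_OPEN,k)
    print(n,rect(t,q,z), q.sum())
    if n!="yel":print(cv2.boxPoints(cv2.minAreaRect(big(q))).round(1).tolist())
print(ray(t,[(207,175),(322,160),(340,287),(222,303)],.14).round(4))
s=d["scene"];m,H=masks(s);q=m["blue"].copy();q[:185]=0;q[230:]=0
print("scene blue",rect(s,q,.166));m["yel"][:200]=0
print("scene yel",rect(s,m["yel"],.164))
E
```

```text
(250, 280) [ 18 118 224]
(290, 240) [ 18 119 223]
(100, 250) [ 12 172 181]
(286, 250) [108 179 171]
(286, 266) [ 17  98 101]
(290, 223) [ 28 173 234]
(350, 216) [ 28 177 243]
blue ((536.9, 12.2), (58.0, 35.5), 85.1) 529
[[269.3999938964844, 263.20001220703125], [271.0, 245.5], [300.3999938964844, 248.10000610351562], [298.79998779296875, 265.8999938964844]]
yel ((597.1, 5.3), (0.0, 0.0), 0.0) 4
deck ((598.0, 19.1), (271.1, 282.6), 8.52) 11608
[[203.6999969482422, 174.39999389648438], [343.29998779296875, 155.39999389648438], [361.0, 284.8999938964844], [221.39999389648438, 303.8999938964844]]
[[ 0.7091  0.1779  0.14  ]
 [ 0.7432 -0.0599  0.14  ]
 [ 0.4783 -0.0972  0.14  ]
 [ 0.445   0.1374  0.14  ]]
scene blue ((547.9, 11.4), (57.1, 45.3), 85.25)
scene yel ((612.5, -13.2), (19.1, 268.9), 8.28)
```

```bash
cat >> h.py <<'E'
YAW=8.25;O=np.array([.5864,-.0828]);_a=np.radians(YAW)
R2=np.array([[np.cos(_a),-np.sin(_a)],[np.sin(_a),np.cos(_a)]])
def W(x,y,z): return np.r_[O+R2@np.array([x,y])/1000,z]
def S(p): return (R2.T@(np.array(p[:2])-O)*1000).round(1)
ROT=[180,0,YAW]
def st(o,b=0):
    f=np.array(o["wrist_force"])-b
    return round(float(o["time_s"]),2),S(o["eef_pos"]),round(float(o["eef_pos"][2]),4),(R2.T@f[:2]).round(2),round(float(f[2]),2)
E
python3 - <<'E'
from plant import *
from h import *
close_gripper(5)
p=observe()["eef_pos"];move_l([p[0],p[1],.27])
move_pose(W(-92,101,.26),ROT);print(st(observe()))
print(move_l(W(-92,101,.155),rate=.08,force_limit=8))
pause(.3);o=observe();print(st(o),o["orientation"],o["opening"])
c=read_camera("top");cv2.imwrite("pics/t1.png",cv2.resize(c["pixels"][140:320,180:400,::-1],None,fx=3,fy=3))
m,H=masks(c);H=H;y=(abs(H[...,0]-28)<4)&(H[...,1]>150)&(H[...,2]>180);y[:190]=0;y[250:]=0
print("yel",rect(c,y,.164));print("blue",rect(c,m["blue"],.166))
E
```

```text
(4.27, array([-91.9,  99.9]), 0.2599, array([-0.51,  0.2 ]), -0.61)
False
(6.03, array([-91.9, 101. ]), 0.1552, array([ 0.28, -0.29]), 0.16) [ 1.79995051e+02 -2.52945828e-02  8.24514157e+00] 0.0005140474127970201
yel ((607.2, -14.1), (10.7, 268.6), 8.5)
blue ((1063.8, -54.7), (56.3, 1368.5), 0.5)
```

View pics/t1.png

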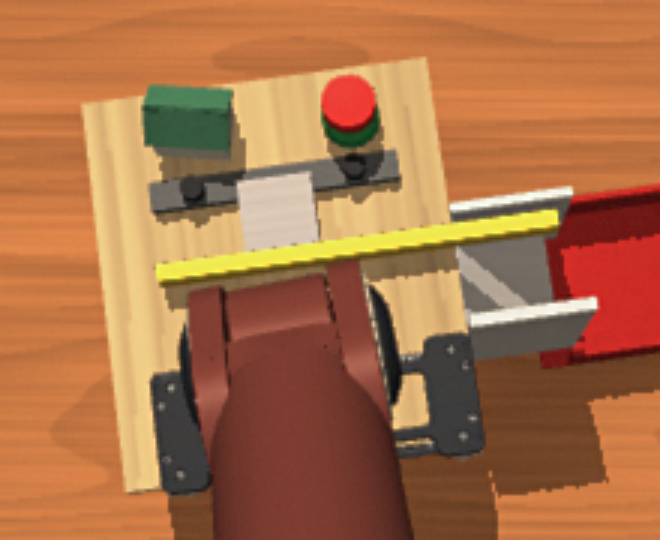

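The arm is over the offcut with the gripper shut. The yellow bar is at crop pixels (160,272) to (557,222), so its −x face is at about station x=24.

```bash
python3 - <<'E'
from plant import *
from h import *
move_l(W(-92,101,.151),rate=.05,force_limit=6)
pause(.2);b=np.mean([observe()["wrist_force"]for _ in range(5)],0);print(st(observe(),b))
print(move_l(W(-40,101,.151),rate=.03,force_limit=4),st(observe(),b))
print(move_l(W(-5,101,.151),rate=.01,force_limit=2.5))
pause(.1);o=observe();print(st(o,b))
for i in range(6):
    fx=(R2.T@(np.array(o["wrist_force"])-b)[:2])[0]
    if abs(fx)>4: break
    p=S(o["eef_pos"]) if i==0 else p+[.25,0]
    move_l(W(p[0],101,.151),rate=.005,force_limit=3);pause(.15);o=observe();print(p,st(o,b))
pause(.4);print(st(observe(),b))
np.save("b.npy",b)
c=read_camera("scene");cv2.imwrite("pics/s2.png",cv2.resize(c["pixels"][150:320,220:460,::-1],None,fx=3,fy=3))
E
```

```text
(6.53, array([-92., 101.]), 0.151, array([0., 0.]), 0.0)
False (8.42, array([-40., 101.]), 0.1511, array([0.34, 0.51]), -0.99)
True
(10.48, array([-21.9, 100.9]), 0.15, array([0.59, 1.36]), 0.24)
[-21.9 100.9] (10.97, array([-21.9, 101. ]), 0.151, array([-0.76,  0.51]), -0.65)
[-21.65 100.9 ] (11.37, array([-21.7, 101. ]), 0.151, array([-0.21,  0.19]), -1.54)
[-21.4 100.9] (11.77, array([-21.4, 101. ]), 0.151, array([ 0.24, -0.81]), -0.78)
[-21.15 100.9 ] (12.17, array([-21.2, 101. ]), 0.151, array([-1.55,  0.79]), -0.55)
[-20.9 100.9] (12.57, array([-21.1, 101. ]), 0.151, array([-1.03,  0.59]), 0.62)
[-20.65 100.9 ] (12.97, array([-21., 101.]), 0.151, array([-3.29, -0.15]), 1.36)
(13.37, array([-20.9, 101. ]), 0.1509, array([-2.49, -0.42]), 1.11)
```

View pics/s2.png

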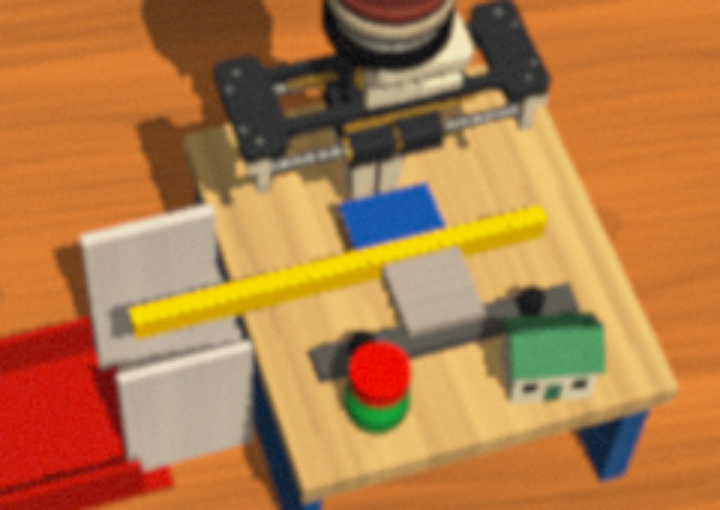

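The offcut at crop (340–443, 185–250) lies along the yellow bar and the fingers are behind it, slightly to its −y side. I'll raise the pressure gently using averaged force readings.

```bash
python3 - <<'E'
from plant import *
from h import *
b=np.load("b.npy")
def avg(n=8):
    F=[]
    for _ in range(n): pause(.03);F.append(observe()["wrist_force"])
    return R2.T@(np.mean(F,0)-b)[:2]
x=-20.65
for i in range(10):
    f=avg();print(round(x,2),f.round(2),S(observe()["eef_pos"]))
    if -f[0]>4.5: break
    x+=.25;move_l(W(x,101,.151),rate=.005)
pause(.6);print(avg(10),st(observe(),b))
c=read_camera("top");m,H=masks(c);q=m["blue"].copy();q[:140]=0;q[320:]=0;print(q.sum(),rect(c,q,.166))
c=read_camera("scene");m,H=masks(c);q=m["blue"].copy();q[:150]=0;q[260:]=0;q[:,:300]=0;q[:,400:]=0
r=rect(c,q,.166);print(q.sum(),r,S(np.array(r[0])/1000))
E
```

```text
-20.65 [-3.35  0.66] [-20.9 101. ]
-20.4 [-4.05  0.38] [-20.7 101. ]
-20.15 [-5.26  0.2 ] [-20.6 101. ]
[-5.28015761  0.26351797] (15.65, array([-20.6, 101. ]), 0.151, array([-5.53,  0.47]), 3.25)Traceback (most recent call last):
  File "<stdin>", line 14, in <module>
  File "h.py", line 12, in rect
    p=ray(c,big(m)[:,0,:],z)[:,:2]
            ~~~^^^
  File "h.py", line 10, in big
    return max(cs,key=cv2.contourArea)
ValueError: max() iterable argument is empty
```

```bash
python3 - <<'E'
from plant import *
from h import *
c=read_camera("scene");m,H=masks(c);q=m["blue"].copy();q[:150]=0;q[260:]=0;q[:,:300]=0;q[:,400:]=0
r=rect(c,q,.166);print(q.sum(),r,S(np.array(r[0])/1000))
w=ray(c,big(q)[:,0,:],.166)
s=np.array([S(p) for p in w]);print(s.min(0),s.max(0))
# edge line along the fence-side boundary: per-y max x
for n,fn in(("hi",max),("lo",min)):
    P=[(fn(s[np.abs(s[:,1]-y)<2.5][:,0]),y) for y in range(84,130,4) if (np.abs(s[:,1]-y)<2.5).any()]
    P=np.array(P);print(n,np.degrees(np.polyfit(P[:,1],P[:,0],1)[0]),P.round(1).tolist())
E
```

```text
420 ((579.1, 22.4), (32.3, 56.8), 8.47) [  7.9 105.2]
[-8.3 76.8] [ 24.1 133.7]
hi 0.1853097763972025 [[24.1, 84.0], [23.5, 88.0], [24.0, 92.0], [23.5, 96.0], [24.0, 100.0], [23.5, 104.0], [24.0, 108.0], [24.0, 112.0], [24.0, 116.0], [23.9, 120.0], [23.9, 124.0], [23.9, 128.0]]
lo 2.529228029205118 [[-8.2, 84.0], [-7.6, 88.0], [-6.6, 92.0], [-7.2, 96.0], [-8.3, 100.0], [-7.8, 104.0], [-6.7, 108.0], [-7.3, 112.0], [-6.8, 116.0], [-5.7, 120.0], [-6.3, 124.0], [-5.8, 128.0]]
```

It is flush: the offcut reads 8.5° against the fence's 8.4°, pressed at about 5 N for over a second. Next I'll back off, go round behind it and push along the fence.

```bash
python3 - <<'E'
from plant import *
from h import *
move_l(W(-45,101,.151),rate=.05)
move_l(W(-45,180,.152),rate=.12)
print(move_l(W(4,180,.152),rate=.08,force_limit=5))
pause(.2);b=np.mean([observe()["wrist_force"]for _ in range(5)],0)
y=180
while y>60:
    y-=20
    if move_l(W(4,y,.152),rate=.04,force_limit=5): print("stop");break
pause(.1);print(st(observe(),b))
c=read_camera("scene");cv2.imwrite("pics/s3.png",cv2.resize(c["pixels"][150:320,220:460,::-1],None,fx=3,fy=3))
E
```

```text
False
(22.18, array([ 4. , 60.3]), 0.152, array([0.12, 0.79]), -0.52)
```

View pics/s3.png

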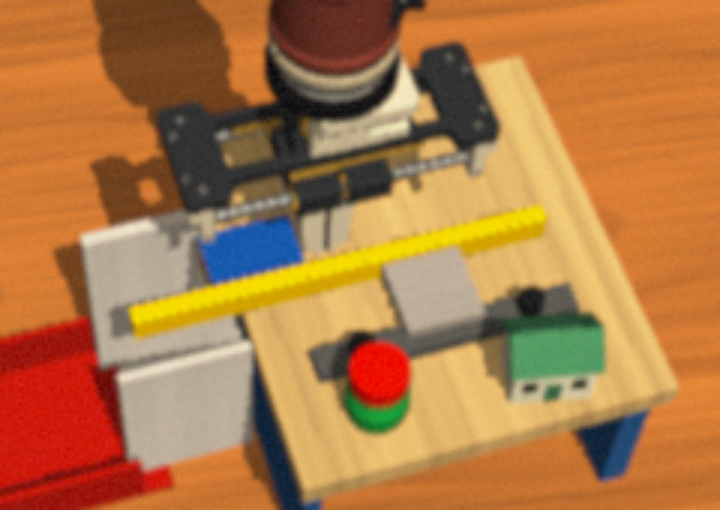

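The offcut is still lined up on the fence and starting over the ledge, at crop (200–300, 220–280). I'll push it off.

```bash
python3 - <<'E'
from plant import *
from h import *
for y in(45,30,16):
    if move_l(W(4,y,.152),rate=.04,force_limit=5): print("stop",y);break
pause(.5);print(st(observe()))
move_l(W(2,40,.152),rate=.1);move_l(W(0,40,.27),rate=.15);pause(.3)
move_pose(W(-20,120,.33),ROT)
print(st(observe()))
c=read_camera("scene");cv2.imwrite("pics/s4.png",cv2.resize(c["pixels"][150:350,150:410,::-1],None,fx=3,fy=3))
E
```

```text
(24.27, array([ 4. , 16.1]), 0.152, array([0.49, 1.1 ]), -0.24)
(26.39, array([-20. , 120.5]), 0.3307, array([-0.21, -1.34]), 0.35)
```

View pics/s4.png

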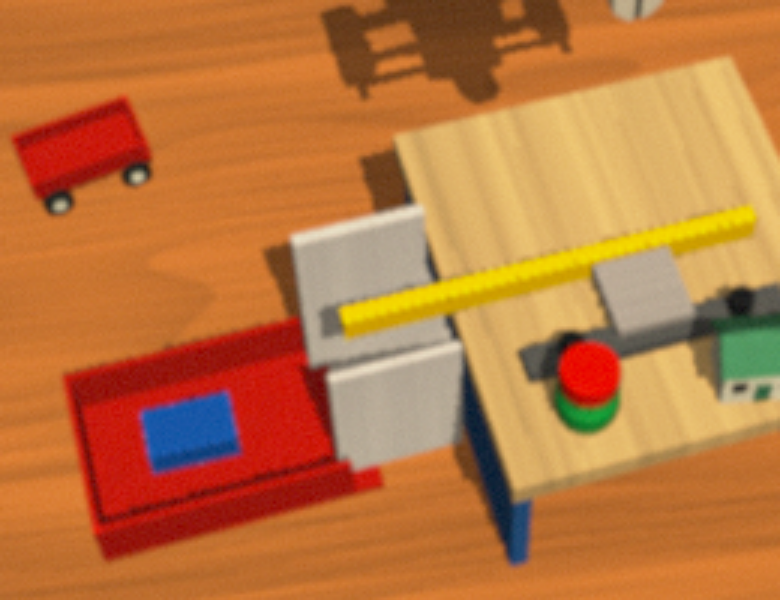

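The offcut lies flat in the red tray at crop (190,432). The jar and wagon are where they were and the visible part of the house is standing. The arm is clear.

```bash
python3 -c "
from plant import *
pause(.5);print(job_done())"
```

```text
the job is handed in; nothing more can be done
None
```

The blue offcut was pressed flush against the fence at about 5 N, slid off the ledge and now lies in the red tray; the job is handed in, though no verdict was returned.

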